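Shut and bolt the light-tight slide chest

ROBOT

A 7-joint arm with a two-finger parallel gripper is mounted at the origin on the work surface; the furniture and walls round the work are solid. World frame = base frame: x ahead of the robot, y to its left, z up, the work surface at z = 0. Lengths are in m, angles in rad, forces in N, time in s.
With the tool pointing down it reaches from about 0.35 to 0.775 m from the base axis. Payload 3.1 kg.
Tool frame: the origin (TCP) lies at the very end of the fingers, on their centre line; the grasp point (between the pads) lies 19 mm behind it (r.grip_depth is the distance from the TCP to the grasp point, in m); z points along the fingers, y is the line along which they close (so a half turn about z gives the same grasp; the last joint's range is limited). The gripper opens to 85 mm and grips with 20 to 120 N. Pads are 22 mm wide; open, the fingers measure 114 mm over their backs; the gripper's body (76 mm by 85 mm) begins 54 mm behind the grasp point. The pads swing forward as they close: fully open they stand 13 mm farther back than shut.
Start: joints at [-1.279, 0.311, 0.014, 1.512, -0.004, 1.319, -0.027], TCP at [0.18, 0.52, 0.231] pointing down, gripper open.
Joint ranges: [-2.7, 2.7], [-0.3, 1.91], [-1.27, 1.3], [0.12, 2.57], [-1.44, 4.58], [0.2, 2.03], [-3.05, 3.05]. Speed limits (rad/s): [2.79, 2.79, 3.14, 3.14, 3.14, 3.14, 3.14].

INTERFACE

Orientations are given as a unit quaternion [x, y, z, w].
In Python, from plant import r gives the robot as it stands.
- The arm moves only by the tool step_arm, never from a script. Its argument "deltas" is a list of rows, each a list of 5 numbers: the shift along the world's x, y, z in units of 25 mm (1.0 is 25 mm), then the turn about the world's z in units of 8 degrees (1.0 is 8 degrees), then the finger opening in mm, from 0 to 85.4. In form: [[dx, dy, dz, spin, jaw], ...]. A call has 1 to 20 rows; each row shifts and turns the commanded pose from where the row before left it; what a row does not reach is not made up. A row lasts 1/10 s, in which the tool goes at most 50 mm and 8.59 degrees, less where a joint would pass 70% of its speed; a pose out of reach is approached as far as the arm can. A call is refused whole if a number of a shift passes 1 or a number of a turn 1, either way. A call with a gripper value outside its range is refused whole. The fingers move at their own pace and stop on an object; "newtons" is the grip in N (left out, the last holds). Time passes only in rows, so rows that do not move let the fingers close. It gives the time, the measured TCP pose, the force, the opening and the grip force at its end, in the units of the state.
- r.observe(): the state, without advancing time (a new reading comes with each control period).
- r.camera(name): name is "side" or "top" or "wrist"; returns a dict with "color" (384x512x3 uint8, red, green, blue), "depth" (384x512 float32, m along the optical axis (not along the pixel's ray), 0 where there is no reading), "vertical_fov" (degrees; the focal length in pixels is half the picture's height over the tangent of half this angle, whatever the lens; pixels are square), "cx", "cy" (the principal point, pixels), "k1" (the pictures are not rectified: a ray, as slopes to the right and down, at radius r is drawn at 1 + k1 r^2 times it, then the intrinsics apply), "world_from_camera" (4x4, takes a point from camera to world coordinates). Camera axes: x right, y down, z forward; pixel columns grow to the right and rows downward; lengths in m; the calibration is good to about 2 mm. A picture is of the moment at which its call begins.
- r.hand_in(): hands the job in; it is judged then, once.
The state is a dict: "t": time; "joint_positions": joint angles; "joint_velocities": joint speeds; "effort": joint torques, N m; "tcp_pos": TCP position; "ee_rot": TCP orientation; "wrist_force": force on the tool from outside, world axes, zero at the start; "ft_torque": the same for the moment, N m; "gripper_width": opening from 0.0 (shut) to 1.0 (fully open); "grasp_force": force on a finger pad.
Only numpy, scipy, OpenCV 4.12 (cv2) and the standard library are available. Lean on these libraries where they do the work, as an engineer would, in place of code of your own. Each camera call takes 0.05 s, during which the arm holds its last target. There are 200 camera calls.

TASK

The stained slides in the grey chest must stay in the dark: push its lid gently down shut, push the barrel bolt fully home through the keeper on the lid, then push its knob over into the side leg of the slot, right down, so that the bolt cannot creep back. Only push with the fingertips, without pinching or forcing the knob, and leave the things standing round the chest and on it where they are.

Things in the scene. Friction and masses are not known exactly. Their poses are not given: they have to be found in the camera images.
- chest: grey sheet-metal slide chest, 180 (x) x 120 (y) x 76 mm high, fixed; origin under its centre, +z up. Its +x is the way the bolt shoots. Over x = -90 to -2 mm its top is a flat deck, 76 mm up, with the barrel bolt along y = 0; the rest is the open well under the hinged lid. A loose bottle cap stands on the deck beside the bolt, on the +y side
- slot_corner (a point): on the bolt's axis under the slot's corner: chest frame x = -31, y = 0, z = 93.5 mm. The bolt's steel tube is 28 mm across, x = -88 to -8 mm, its top 107.5 mm above the bench. L-shaped slot, 10.6 mm wide: along the top from x = -81 to -26 mm, then at that end (x = -37.5 to -26 mm) across and down the -y side to axis height
- chest_lid_hinge (a point): middle of the lid's hinge line, at the top of the chest's +x end wall (chest frame x = 90, y = 0, z = 78 mm); the line runs along the chest's y
- lid_edge (a point): middle of the lid's free edge, on its outer face, 94.5 mm from the hinge line. Lid: grey plate 94.5 x 122 x 5 mm; shut, it lies level, outer face 81 mm above the bench. On it, mid-width and 78 mm from the hinge line, stands the bolt's keeper: a steel bridge 33 mm wide, 12 mm long, 30 mm high that the rod passes under. Either side of it the plate is bare
- knob_head: black plastic knob head (17 mm across, 19 mm long) on the bolt's 8 mm steel stem; origin in its middle, 40.5 mm from the bolt's axis, its end 49 mm from it; its z points out along the stem. Upright at first; the stem stands at chest x = -76.5 mm + bolt travel, y = 0. Pushed only, never pinched: over 36 N in all from the fingers spoils it
- lid (a joint): lid angle in rad: 0 shut, growing as it opens (0.4 to 0.9 at the start, 1.2 at most). A stiff hinge holds it wherever it is left; about 1 to 3 N at its free edge pushes it down
- bolt (a joint): bolt travel along the chest's +x in m: 0 drawn back, 0.0455 fully shot at the end of the slot (rod then 9 mm past the keeper). Starts between 0 and 0.012; slides against about 2 N and stays where it is left. Shot over an open lid it keeps the lid from closing
- knob (a joint): knob angle about the bolt's axis in rad: 0 upright, 1.45 fully turned over towards the chest's -y side, almost level. It can turn only with the bolt at the very end of its travel (over 0.043), where the slot turns the corner; about 1 N at the head turns it and it stays where it is left
- cap: loose white bottle cap, 27 mm across, 14 mm high, standing on the deck; origin under its centre; bystander
- stain_bottle_a: loose plastic stain bottle with a pointed red nozzle, 39 mm across, 118 mm high; origin under its centre; bystander
- stain_bottle_b: loose plastic stain bottle with a pointed blue nozzle, 43 mm across, 111 mm high; origin under its centre; bystander
- staining_jar: loose square glass staining jar with a black lid, 64 x 64 x 107 mm; origin under its centre; bystander
- dish: loose clear petri dish, 63 mm across, 14 mm high; origin under its centre; bystander
- tweezers: loose steel forceps, 132 mm long, lying; origin under the middle; bystander
- pen: loose blue marker pen, 138 mm long, lying; origin under the middle; bystander

How it is judged:
On the way, in this order (a step that is already met when the one before it is completed fails the run):
1. the lid is pushed shut while the bolt is still drawn back (value of joint lid below 0.03 rad and value of joint bolt below 0.02 m), for 0.2 s.
2. the bolt is pushed to the end of the long leg of its slot, knob not yet turned over, lid shut (value of joint lid below 0.03 rad and value of joint bolt above 0.042 m and value of joint knob below 0.6 rad), for 0.05 s.
3. the knob is pushed over to the end of the cross leg (value of joint lid below 0.03 rad and value of joint bolt above 0.042 m and value of joint knob above 1.25 rad), for 0.2 s.
At the end, for the whole second after the job is handed in: lid shut (under 0.03 rad), bolt shot (over 42 of 45.5 mm), knob turned over (over 1.25 of 1.45 rad), all at rest (all of step 3 and velocity of joint bolt below 0.005 m/s and velocity of joint knob below 0.05 rad/s); the robot touches nothing.
It fails at once if the lid is thrown open instead of shut (value of joint lid above 1.05 rad).
It fails at once if the knob is pinched or forced (over 36 N in all from the fingers) (contact force between the fingers and knob_head above 36 N).
It fails at once if the lid or the chest is struck or forced (over 80 N from the fingers) (contact force between the fingers and chest above 80 N).
It fails at once if a bystander is moved more than 25 mm, or lifted (distance of any of cap, stain_bottle_a, stain_bottle_b, staining_jar, dish, tweezers, pen from where it was at the start of the episode above 0.025 m or height (world z) of cap above 0.095 m or height (world z) of any of stain_bottle_a, stain_bottle_b, staining_jar, dish, tweezers, pen above 0.02 m).
It also fails if it takes over 48 s, if anything falls off the work surface, if the arm or the gripper's body presses on something with over 40 N, if the wrist force passes 120 N, or if a joint passes its speed limit or range.

## Working session

There is one attempt and no reset: what is moved stays moved. The work goes in short steps, Python scripts to look and compute and a tool call to move; the robot and the scene stay as the last step left them, time stands still between calls to the robot, and variables do not carry over. Pictures are saved under pics/ and viewed, at most 10 in all, crops included, and the job is handed in when it is done.

Besides the shell and the picture viewer there is one more tool, called after "Request:" by a JSON object that holds its "method" and its "body". step_arm: Moves the arm, as the interface text tells. Its arguments: {"type":"object","properties":{"deltas":{"type":"array"},"newtons":{"type":"number"}},"required":["deltas"]}

```bash
mkdir -p pics
cat > h.py <<'E'
import numpy as np, cv2
from plant import r
def K(c):
    f=c["color"].shape[0]/2/np.tan(np.radians(c["vertical_fov"])/2)
    return np.array([[f,0,c["cx"]],[0,f,c["cy"]],[0,0,1.]]),np.array([c["k1"],0,0,0,0.])
def cloud(c):
    k,d=K(c);h,w=c["depth"].shape
    u,v=np.meshgrid(np.arange(w,dtype=float),np.arange(h,dtype=float))
    n=cv2.undistortPoints(np.stack([u.ravel(),v.ravel()],1)[:,None],k,d)[:,0]
    z=c["depth"].ravel()[:,None];T=c["world_from_camera"]
    P=np.hstack([n*z,z])@T[:3,:3].T+T[:3,3]
    P[z[:,0]==0]=np.nan
    return P.reshape(h,w,3)
def proj(c,P):
    k,d=K(c);Ti=np.linalg.inv(c["world_from_camera"])
    return cv2.projectPoints(np.atleast_2d(P).astype(float),cv2.Rodrigues(Ti[:3,:3])[0],Ti[:3,3],k,d)[0][:,0]
def save(c,n): cv2.imwrite(n,c["color"][...,::-1])
E
python3 - <<'E'
from h import *
import pickle
print({k:np.round(v,3) for k,v in r.observe().items()})
for n in("side","top"):
    c=r.camera(n);save(c,f"pics/{n}0.png");pickle.dump(c,open(f"{n}0.pkl","wb"));print(n,c["world_from_camera"].round(3).tolist(),c["vertical_fov"],c["k1"])
a=cv2.imread("pics/side0.png");b=cv2.imread("pics/top0.png")
E
```

```text
{'t': np.float64(0.0), 'joint_positions': array([-1.279,  0.312,  0.014,  1.513, -0.004,  1.319, -0.027]), 'joint_velocities': array([-0.001,  0.   , -0.   ,  0.   , -0.   , -0.   , -0.001]), 'effort': array([-0.0000e+00, -3.7992e+01,  1.4600e-01, -2.3059e+01,  1.2000e-02,
        1.4000e-02, -0.0000e+00]), 'tcp_pos': array([0.18 , 0.519, 0.23 ]), 'ee_rot': array([ 0.166,  0.986, -0.001, -0.   ]), 'wrist_force': array([ 0.064, -0.616, -0.438]), 'ft_torque': array([-0.043, -0.011,  0.046]), 'grasp_force': np.float64(0.0), 'gripper_width': np.float64(1.002)}
side [[0.717, -0.599, 0.356, -0.011], [-0.697, -0.612, 0.373, -0.327], [-0.005, -0.516, -0.857, 1.154], [0.0, 0.0, 0.0, 1.0]] 48.24894412610503 -0.0998538192393881
top [[-0.005, -0.993, 0.12, 0.268], [-1.0, 0.007, 0.019, 0.104], [-0.02, -0.119, -0.993, 1.335], [0.0, 0.0, 0.0, 1.0]] 48.242826654973456 0.05571857956565629
```

View pics/top0.png

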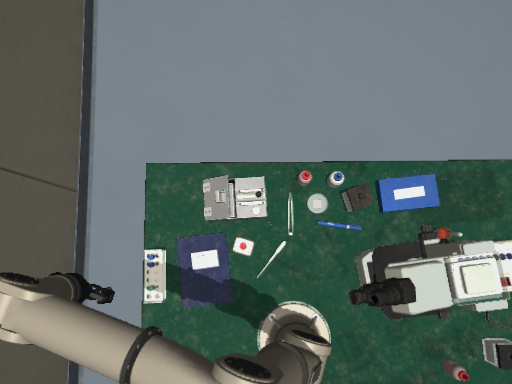

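View pics/side0.png

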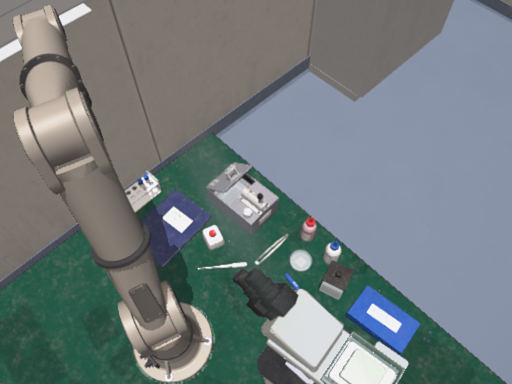

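The top view shows the chest at about (235,198): lid on the image's left (world +y), bolt at (252,195), cap below it at about (253,205). The jar, dish, bottles and tweezers are to its right. Next I'll measure.

Run:
```python
from h import *
import pickle
t=pickle.load(open("top0.pkl","rb"));s=pickle.load(open("side0.pkl","rb"))
T=cv2.resize(t["color"][165:230,195:280,::-1],None,fx=7,fy=7,interpolation=cv2.INTER_CUBIC)
S=cv2.resize(s["color"][155:240,195:290,::-1],None,fx=6,fy=6,interpolation=cv2.INTER_CUBIC)
cv2.imwrite("pics/ct.png",T[:, :]);cv2.imwrite("pics/cs.png",S)
from scipy.optimize import minimize
A=cloud(t)[165:230,195:280].reshape(-1,3);B=cloud(s)[150:245,195:290].reshape(-1,3)
for n,P in(("top",A),("side",B)):
    P=P[np.isfinite(P).all(1)]
    q=P[(P[:,2]>.070)&(P[:,2]<.083)].astype(np.float32)   # deck and rims
    print(n,"deck",len(q),cv2.minAreaRect(q[:,:2]),np.median(q[:,2]))
    w=P[(P[:,2]>.03)&(P[:,0]>.3)];
    print(" all>.03",cv2.minAreaRect(w[:,:2].astype(np.float32)),w.min(0),w.max(0))
    d=P[(P[:,2]>.128)]
    print(" high",len(d),d.min(0).round(3) if len(d) else '',d.max(0).round(3) if len(d) else '')
    np.save(n+".npy",P)
```

```text
Traceback (most recent call last):
cv2.error: OpenCV(4.12.0) /io/opencv/modules/imgproc/src/convhull.cpp:143: error: (-215:Assertion failed) total >= 0 && (depth == CV_32F || depth == CV_32S) in function 'convexHull'
```

View pics/ct.png

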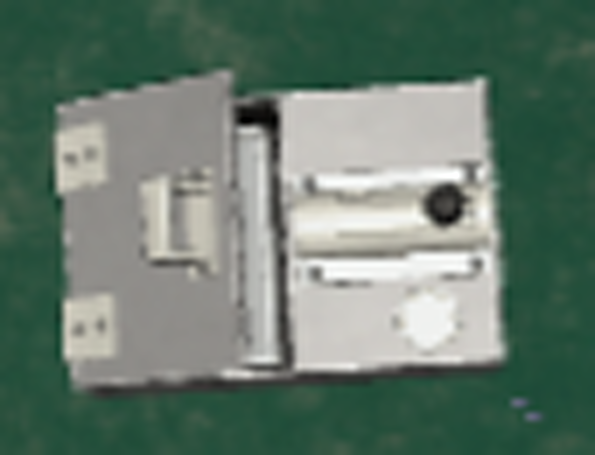

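View pics/cs.png

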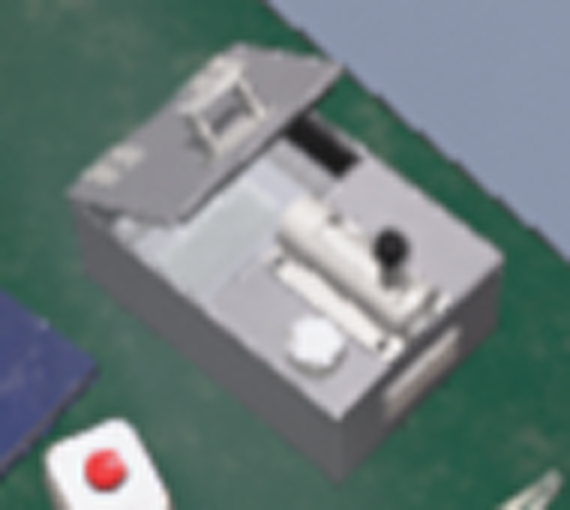

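The crops show the deck corners at top (485,82) and (503,360), and side (503,258) and (342,415). The knob is at top (445,205) and side (391,247). I'll fit pose, lid angle and bolt travel to those points.

```bash
cat > fit.py <<'E'
from h import *
import pickle
from scipy.optimize import least_squares
t=pickle.load(open("top0.pkl","rb"));s=pickle.load(open("side0.pkl","rb"))
top=[("d",-90,-60,76,485,82),("d",-90,60,76,503,360),("l",0,-61,3,57,103),("l",0,61,3,75,388),("l",94.5,-61,3,232,70),("k",0,0,49,445,205)]
sid=[("d",-90,-60,76,503,258),("d",-90,60,76,342,415),("d",-90,60,0,338,482),("l",0,-61,3,240,43),("l",0,61,3,70,193),("l",94.5,-61,3,343,68),("l",94.5,61,3,165,222),("k",0,0,44,391,247)]
def world(p,kind,a,b,c):
    x,y,yaw,L,B=p[:5]
    if kind=="d": q=np.array([a,b,c])/1e3
    elif kind=="k": q=np.array([-.0765+B,0,.0935+c/1e3])
    else: q=np.array([.09-a/1e3*np.cos(L)+c/1e3*np.sin(L),b/1e3,.078+a/1e3*np.sin(L)+c/1e3*np.cos(L)])
    return np.array([np.cos(yaw)*q[0]-np.sin(yaw)*q[1]+x,np.sin(yaw)*q[0]+np.cos(yaw)*q[1]+y,q[2]])
def res(p):
    o=[]
    for c,L,f,u0,v0 in((t,top,7,195,165),(s,sid,6,195,155)):
        P=np.array([world(p,*e[:4]) for e in L]);m=np.array([[e[4]/f+u0-.5+.5/f,e[5]/f+v0-.5+.5/f] for e in L])
        o.append(proj(c,P)-m)
    return np.vstack(o)
if __name__=="__main__":
    f=least_squares(lambda p:res(p).ravel(),[.6,.3,1.55,.6,.006],loss="soft_l1");p=f.x;np.save("pose.npy",p)
    print(p);print(f.fun.reshape(-1,2).round(1).tolist())
    for n,c,(a,b,e,g) in(("top",t,(165,230,195,280)),("side",s,(150,245,195,290))):
        P=cloud(c)[a:b,e:g].reshape(-1,3);P=P[np.isfinite(P).all(1)]
        co,si=np.cos(p[2]),np.sin(p[2]);Q=np.c_[(P[:,:2]-p[:2])@np.array([[co,-si],[si,co]]),P[:,2]]*1e3
        d=Q[(abs(Q[:,2]-76)<5)&(Q[:,0]<-5)];print(n,"deck",d.min(0).round(),d.max(0).round(),np.median(d[:,2]))
        k=Q[(Q[:,2]>125)&(Q[:,0]<-30)&(abs(Q[:,1])<40)];print(" knob",len(k),k.mean(0).round(1),k.min(0).round(),k.max(0).round())
        k=Q[(Q[:,2]>84)&(Q[:,2]<96)&(Q[:,0]<-10)&(Q[:,1]>18)];print(" cap",len(k),k.mean(0).round(1),k.min(0).round(),k.max(0).round())
        k=Q[(Q[:,2]>105)&(Q[:,0]>-10)];print(" lid hi",k[k[:,2]>np.percentile(k[:,2],95)].mean(0).round(1))
    print("world slot", world(p,"d",-31,0,93.5),"hinge",world(p,"d",90,0,78),"knob",world(p,"k",0,0,49))
E
python3 fit.py
```

```text
[0.41666774 0.17168713 1.62567608 0.61987527 0.00711545]
[[0.6, -0.4], [0.6, 0.1], [0.5, -0.1], [-0.1, 0.2], [0.1, -0.2], [0.6, -0.4], [-0.1, -0.6], [-1.2, 0.2], [-0.2, 0.7], [-0.7, -0.2], [-1.0, -0.3], [0.3, -0.7], [0.3, 0.2], [-0.3, -0.7]]
top deck [-88. -61.  72.] [-5. 60. 81.] 77.17767604492477
 knob 29 [-66.9   0.3 141.1] [-73.  -8. 131.] [-59.   7. 147.]
 cap 68 [-56.   39.7  89.5] [-78.  18.  84.] [-16.  54.  95.]
 lid hi [ 45.8   1.3 152.6]
side deck [-94. -60.  71.] [-5. 63. 81.] 76.07732367428399
 knob 32 [-73.3   3.1 138.8] [-81.  -5. 128.] [-66.   8. 144.]
 cap 64 [-61.4  42.2  88.7] [-75.  24.  85.] [-16.  56.  95.]
 lid hi [ 40.2   1.5 151.8]
world slot [0.41836816 0.1407338  0.0935    ] hinge [0.41173104 0.26155163 0.078     ] knob [0.42047364 0.10240704 0.1425    ]
```

Request:
{"method": "step_arm", "body": {"deltas": [[0.73, -0.87, 0, 0.185, 0], [0.73, -0.87, 0, 0.185, 0], [0.73, -0.87, 0, 0.185, 0], [0.73, -0.87, 0, 0.185, 0], [0.73, -0.87, 0, 0.185, 0], [0.73, -0.87, 0, 0.185, 0], [0.73, -0.87, 0, 0.185, 0], [0.73, -0.87, 0, 0.185, 0], [0.73, -0.87, 0, 0.185, 0], [0.73, -0.87, 0, 0.185, 0], [0.73, -0.87, 0, 0.185, 0], [0.73, -0.87, 0, 0.185, 0], [0.73, -0.87, 0, 0.185, 0], [0.73, -0.87, 0, 0.185, 0], [0.73, -0.87, 0, 0.185, 0], [0, 0, 0, 0, 0], [0, 0, 0, 0, 0]]}}

```text
t: 1.8
tcp_pos: [0.4538, 0.1928, 0.2308]
ee_rot: [-0.026, 1.0, -0.0, -0.001]
wrist_force: [0.0, -0.2, 0.5]
gripper_width: 0.005
grasp_force: 0.0
```

Run:
```python
from h import *
p=np.load("pose.npy");co,si=np.cos(p[2]),np.sin(p[2])
c=r.camera("wrist");save(c,"pics/w1.png")
P=cloud(c).reshape(-1,3);P=P[np.isfinite(P).all(1)]
Q=np.c_[(P[:,:2]-p[:2])@np.array([[co,-si],[si,co]]),P[:,2]]*1e3
k=Q[(Q[:,2]>125)&(Q[:,2]<150)&(Q[:,0]<-40)&(abs(Q[:,1])<25)];print("knob",len(k),k.mean(0).round(1),k.min(0).round(),k.max(0).round()) if len(k) else print(0)
d=Q[(abs(Q[:,2]-76)<4)&(Q[:,0]<-5)&(abs(Q[:,1])<80)];print("deck",len(d),np.percentile(d,1,0).round(),np.percentile(d,99,0).round()) if len(d) else print(0)
print(r.observe()["tcp_pos"],r.observe()["ee_rot"],r.observe()["wrist_force"])
```

```text
knob 458 [-67.4   1.5 140.9] [-77.  -7. 131.] [-61.   9. 145.]
deck 8028 [-211.  -60.   74.] [-6. 60. 80.]
[0.45323222 0.19394832 0.23085868] [-2.69995042e-02  9.99635193e-01  1.83676835e-04 -6.88756973e-04] [ 0.05352954  0.09622457 -0.11658738]
```

View pics/w1.png

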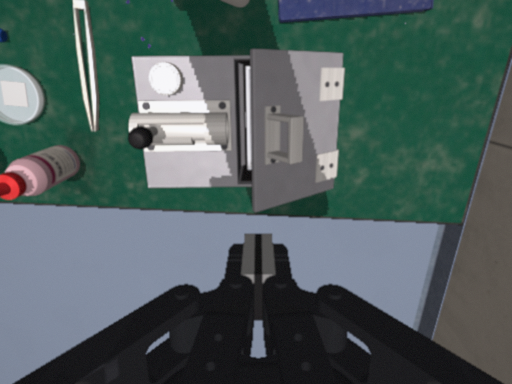

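The wrist view confirms the pose: knob at px (140,137), chest x ≈ -69, y ≈ 1, lid on the right half. Now I'll lower onto the lid's bare -y side.

Request:
{"method": "step_arm", "body": {"deltas": [[0, 0, -0.5, 0, 0], [0, 0, -0.6, 0, 0], [0, 0, -0.6, 0, 0], [0, 0, -0.6, 0, 0], [0, 0, -0.4, 0, 0], [0, 0, -0.3, 0, 0], [0, 0, -0.2, 0, 0], [0, 0, -0.2, 0, 0], [0, 0, -0.2, 0, 0], [0, 0, -0.2, 0, 0], [0, 0, -0.2, 0, 0], [0, 0, -0.2, 0, 0], [0, 0, -0.2, 0, 0], [0, 0, -0.2, 0, 0], [0, 0, -0.2, 0, 0]]}}

```text
t: 3.35
tcp_pos: [0.4539, 0.1937, 0.1109]
ee_rot: [-0.027, 1.0, 0.0, 0.0]
wrist_force: [-0.2, 0.3, 2.1]
gripper_width: 0.004
grasp_force: 0.8
```

Request:
{"method": "step_arm", "body": {"deltas": [[0, 0, -0.2, 0, 0], [0, 0, -0.2, 0, 0], [0, 0, -0.2, 0, 0], [0, 0, -0.2, 0, 0], [0, 0, -0.15, 0, 0], [0, 0, -0.15, 0, 0], [0, 0, 0, 0, 0]]}}

```text
t: 4.05
tcp_pos: [0.4534, 0.1935, 0.0831]
ee_rot: [-0.027, 1.0, -0.0, -0.001]
wrist_force: [-0.5, -0.7, -0.1]
gripper_width: 0.002
grasp_force: 0.0
```

Request:
{"method": "step_arm", "body": {"deltas": [[0, 0, -0.08, 0, 0], [0, 0, -0.08, 0, 0], [0, 0, -0.04, 0, 0], [0, 0, 0, 0, 0], [0, 0, 0, 0, 0]]}}

```text
t: 4.55
tcp_pos: [0.4538, 0.1937, 0.081]
ee_rot: [-0.027, 1.0, 0.001, -0.0]
wrist_force: [-4.7, -1.9, 14.7]
gripper_width: -0.0
grasp_force: 7.4
```

Request:
{"method": "step_arm", "body": {"deltas": [[0, 0, 0.4, 0, 0], [0, 0, 0.8, 0, 0], [0, 0, 0.9, 0, 0], [0, 0, 0.9, 0, 0], [0, 0, 0.6, 0, 0], [0, 0, 0.4, 0, 0], [-0.2, -0.65, 0, 0, 0], [-0.2, -0.65, 0, 0, 0], [-0.2, -0.65, 0, 0, 0], [-0.2, -0.65, 0, 0, 0], [-0.15, -0.65, 0, 0, 0], [-0.15, -0.65, 0, 0, 0], [-0.15, -0.65, 0, 0, 0], [0, -0.65, 0, 0, 0], [0, 0, 0, 0, 0]]}}

```text
t: 6.05
tcp_pos: [0.4225, 0.0602, 0.1789]
ee_rot: [-0.024, 1.0, -0.0, 0.0]
wrist_force: [-0.1, -0.7, -0.3]
gripper_width: 0.001
grasp_force: 0.0
```

Run:
```python
from h import *
p=np.load("pose.npy");co,si=np.cos(p[2]),np.sin(p[2]);M=np.array([[co,-si],[si,co]])
for n in("side","top"):
    c=r.camera(n);save(c,f"pics/{n}2.png")
    P=cloud(c).reshape(-1,3);P=P[np.isfinite(P).all(1)]
    Q=np.c_[(P[:,:2]-p[:2])@M,P[:,2]]*1e3
    l=Q[(Q[:,0]>0)&(Q[:,0]<88)&(abs(Q[:,1])<58)&(abs(Q[:,1])>20)&(Q[:,2]<140)]
    print(n,"lid z near edge/hinge",np.median(l[l[:,0]<25][:,2]),np.median(l[l[:,0]>60][:,2]))
o=r.observe();print(o["t"],o["tcp_pos"],((o["tcp_pos"][:2]-p[:2])@M*1e3).round(1))
a=cv2.imread("pics/side2.png")[140:260,180:340];cv2.imwrite("pics/s2c.png",cv2.resize(a,None,fx=4,fy=4))
```

```text
side lid z near edge/hinge 80.74432938344411 81.2549317705654
top lid z near edge/hinge 82.16547509602945 82.52227131469081
6.15 [0.42267671 0.06336796 0.1788697 ] [-1.085e+02 -1.000e-01]
```

View pics/s2c.png

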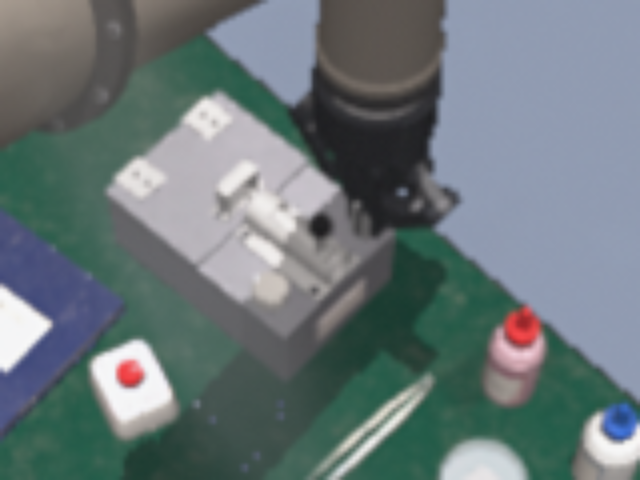

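The lid is shut: its face is level at about 81 mm in both views. The knob is upright at crop (320,224). Next, lower behind the knob and push.

Request:
{"method": "step_arm", "body": {"deltas": [[0, 0, -0.5, 0, 0], [0, 0, -0.6, 0, 0], [0, 0, -0.6, 0, 0], [0, 0, -0.4, 0, 0], [0, 0, -0.14, 0, 0], [0, 0, 0, 0, 0], [-0.01, 0.2, 0, 0, 0], [-0.01, 0.2, 0, 0, 0], [-0.01, 0.2, 0, 0, 0], [-0.01, 0.2, 0, 0, 0], [-0.01, 0.2, 0, 0, 0], [-0.01, 0.2, 0, 0, 0], [-0.01, 0.2, 0, 0, 0], [-0.01, 0.2, 0, 0, 0]]}}

```text
t: 7.55
tcp_pos: [0.4208, 0.1036, 0.123]
ee_rot: [-0.027, 1.0, -0.0, 0.0]
wrist_force: [-0.2, -2.5, 1.6]
gripper_width: -0.0
grasp_force: 1.3
```

Request:
{"method": "step_arm", "body": {"deltas": [[-0.01, 0.15, 0, 0, 0], [-0.01, 0.15, 0, 0, 0], [-0.01, 0.15, 0, 0, 0], [-0.01, 0.15, 0, 0, 0], [-0.01, 0.15, 0, 0, 0], [0, 0, 0, 0, 0]]}}

```text
t: 8.15
tcp_pos: [0.4198, 0.1201, 0.1229]
ee_rot: [-0.026, 1.0, -0.002, 0.0]
wrist_force: [0.4, -6.4, 4.0]
gripper_width: 0.001
grasp_force: 3.3
```

Request:
{"method": "step_arm", "body": {"deltas": [[0, 0.06, 0, 0, 0], [0, 0, 0, 0, 0]]}}

```text
t: 8.35
tcp_pos: [0.4198, 0.1203, 0.1229]
ee_rot: [-0.026, 1.0, -0.002, -0.0]
wrist_force: [-0.5, -7.8, 4.6]
gripper_width: -0.003
grasp_force: 4.4
```

Run:
```python
from h import *
p=np.load("pose.npy");co,si=np.cos(p[2]),np.sin(p[2]);M=np.array([[co,-si],[si,co]])
for n in("side","top","wrist"):
    c=r.camera(n);save(c,f"pics/{n}3.png")
    P=cloud(c);Q=np.dstack([(P[...,:2]-p[:2])@M,P[...,2]])*1e3
    dark=c["color"].max(2)<60
    k=Q[(Q[...,2]>127)&(Q[...,2]<147)&(Q[...,0]>-60)&(Q[...,0]<0)&(abs(Q[...,1])<12)]
    print(n,len(k),k.mean(0).round(1) if len(k) else '',k.min(0).round() if len(k) else '',k.max(0).round() if len(k) else '')
print(r.observe()["wrist_force"],r.observe()["tcp_pos"])
```

```text
side 34 [-42.4   8.1 137.4] [-60.   1. 128.] [-25.  12. 147.]
top 0   
wrist 2045 [-39.5   6.3 139.6] [-60.  -6. 127.] [-23.  12. 147.]
[-0.03716437 -9.26210599  4.90794061] [0.41974782 0.12027301 0.12290894]
```

View pics/wrist3.png

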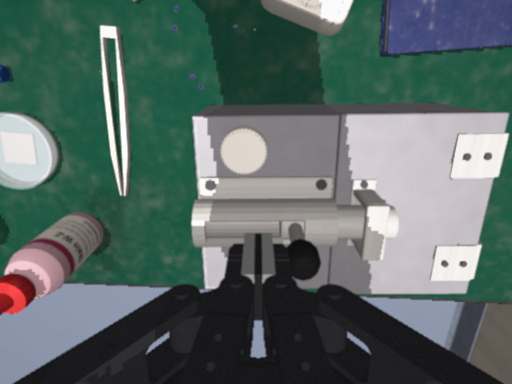

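The bolt is shot: the rod end at px (393,220) is past the keeper, and the push force has stalled. Next, move round to the knob's +y side.

Request:
{"method": "step_arm", "body": {"deltas": [[0.01, -0.3, 0, 0, 0], [0.01, -0.3, 0, 0, 0], [-0.3, -0.02, 0, 0, 0], [-0.5, -0.03, 0, 0, 0], [-0.5, -0.03, 0, 0, 0], [-0.2, 0, 0, 0, 0], [0, 0, -0.2, 0, 0], [-0.02, 0.4, -0.1, 0, 0], [-0.02, 0.4, 0, 0, 0], [-0.02, 0.4, 0, 0, 0], [0, 0, 0, 0, 0], [0, 0, 0, 0, 0]]}}

```text
t: 9.7
tcp_pos: [0.381, 0.1371, 0.1153]
ee_rot: [-0.027, 1.0, -0.0, -0.0]
wrist_force: [-1.0, 0.1, 0.2]
gripper_width: 0.002
grasp_force: 0.0
```

```bash
cat > st.py <<'E'
from h import *
p=np.load("pose.npy");co,si=np.cos(p[2]),np.sin(p[2]);M=np.array([[co,-si],[si,co]])
o=r.observe();print(o["t"],((o["tcp_pos"][:2]-p[:2])@M*1e3).round(1),o["tcp_pos"].round(4),o["wrist_force"].round(1))
for n in("side","wrist"):
    c=r.camera(n)
    P=cloud(c);Q=np.dstack([(P[...,:2]-p[:2])@M,P[...,2]])*1e3
    dark=c["color"].max(2)<70
    k=Q[dark&(Q[...,2]>90)&(Q[...,2]<147)&(Q[...,0]>-55)&(Q[...,0]<-10)&(Q[...,1]>-60)&(Q[...,1]<12)]
    print(n,len(k),np.median(k,0).round(1) if len(k) else '',k.min(0).round() if len(k) else '',k.max(0).round() if len(k) else '')
E
python3 st.py
```

```text
9.7 [-32.6  37.5] [0.381  0.1371 0.1153] [-1.   0.1  0.2]
side 1 [-32.5   3.3 116.8] [-33.   3. 117.] [-33.   3. 117.]
wrist 389 [-33.1   4.9 142.7] [-36.  -5. 103.] [-14.  11. 145.]
```

Request:
{"method": "step_arm", "body": {"deltas": [[0.3, 0.02, 0, 0, 0], [0.3, 0.02, 0, 0, 0], [0.2, 0.01, 0, 0, 0], [0.15, 0.01, 0, 0, 0], [0.15, 0.01, 0, 0, 0], [0, 0, 0, 0, 0]]}}

```text
t: 10.4
tcp_pos: [0.409, 0.1383, 0.1152]
ee_rot: [-0.027, 1.0, -0.0, 0.0]
wrist_force: [0.5, 1.2, 0.7]
gripper_width: 0.001
grasp_force: 0.0
```

Request:
{"method": "step_arm", "body": {"deltas": [[0.15, 0.01, 0, 0, 0], [0.15, 0.01, 0, 0, 0], [0.15, 0.01, 0, 0, 0], [0, 0, 0, 0, 0]]}}

```text
t: 10.8
tcp_pos: [0.4203, 0.1392, 0.1153]
ee_rot: [-0.027, 1.0, 0.0, 0.0]
wrist_force: [0.5, -0.4, -0.4]
gripper_width: -0.0
grasp_force: 0.2
```

```bash
python3 st.py
python3 - <<'E'
from h import *
c=r.camera("wrist");save(c,"pics/w4.png")
E
```

```text
10.8 [-32.6  -1.9] [0.4203 0.1392 0.1153] [ 0.5 -0.4 -0.4]
side 12 [-45.1   4.1 136. ] [-49. -28. 130.] [-38.   6. 147.]
wrist 1097 [-32.6   5.  136.8] [-46.   3. 122.] [-19.  10. 147.]
```

View pics/w4.png

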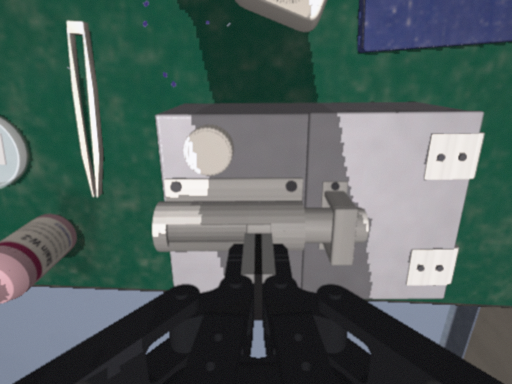

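The knob is hidden behind the fingers (px 258,265), and the tip has moved to y ≈ -2 with little force, so it is turning. I'll continue.

Request:
{"method": "step_arm", "body": {"deltas": [[0.15, 0.01, 0, 0, 0], [0.15, 0.01, 0, 0, 0], [0.1, 0.01, 0, 0, 0], [0, 0, 0.3, 0, 0], [-0.3, -0.02, 0.6, 0, 0], [-0.3, -0.02, 0.6, 0, 0], [-0.5, -0.03, 0, 0, 0], [-0.5, -0.03, 0, 0, 0], [0, 0, 0, 0, 0]]}}

```text
t: 11.85
tcp_pos: [0.3874, 0.1373, 0.1522]
ee_rot: [-0.027, 1.0, 0.0, -0.001]
wrist_force: [0.6, 1.3, -1.3]
gripper_width: -0.002
grasp_force: 0.0
```

```bash
python3 st.py
python3 - <<'E'
from h import *
c=r.camera("wrist");save(c,"pics/w5.png")
E
```

```text
11.85 [-32.7  31.1] [0.3874 0.1373 0.1522] [ 0.6  1.3 -1.3]
side 0   
wrist 0
```

View pics/w5.png

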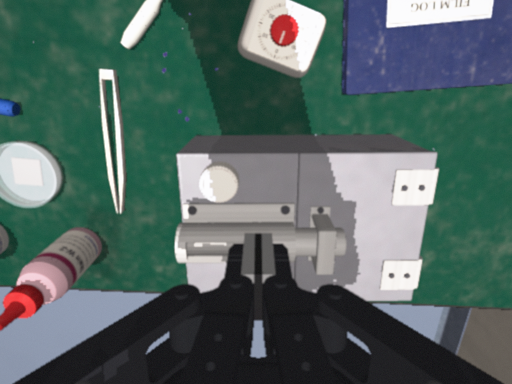

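The knob is still behind the fingers in this view (px 258,270); the cap and the rest are undisturbed. I'll go over the top and press it down.

Request:
{"method": "step_arm", "body": {"deltas": [[0.4, 0.02, 0, 0, 0], [0.6, 0.03, 0, 0, 0], [0.7, 0.04, 0, 0, 0], [0.7, 0.04, 0, 0, 0], [0.4, 0.03, 0, 0, 0], [0, 0, 0, 0, 0], [0, 0, -0.3, 0, 0], [0, 0, -0.3, 0, 0], [0, 0, -0.2, 0, 0], [0, 0, -0.15, 0, 0], [0, 0, -0.15, 0, 0], [0, 0, -0.15, 0, 0], [0, 0, -0.15, 0, 0]]}}

```text
t: 13.3
tcp_pos: [0.4603, 0.1416, 0.1181]
ee_rot: [-0.027, 1.0, 0.0, 0.001]
wrist_force: [-0.3, 0.0, 0.8]
gripper_width: 0.003
grasp_force: 0.6
```

Request:
{"method": "step_arm", "body": {"deltas": [[0, 0, -0.1, 0, 0], [0, 0, -0.1, 0, 0], [0, 0, -0.06, 0, 0], [0, 0, 0, 0, 0]]}}

```text
t: 13.7
tcp_pos: [0.4591, 0.1413, 0.1108]
ee_rot: [-0.027, 1.0, -0.0, -0.001]
wrist_force: [0.4, -0.6, -0.3]
gripper_width: -0.002
grasp_force: 0.0
```

```bash
python3 st.py
```

```text
13.7 [-32.7 -40.7] [0.4591 0.1413 0.1108] [ 0.4 -0.6 -0.3]
side 28 [-38.8 -32.2 125.9] [-51. -41. 102.] [-28. -28. 145.]
wrist 1756 [-32.2 -33.6 128.9] [-46. -42. 102.] [-19. -28. 147.]
```

Request:
{"method": "step_arm", "body": {"deltas": [[0, 0, -0.06, 0, 0], [0, 0, -0.06, 0, 0], [0, 0, -0.04, 0, 0], [0, 0, 0, 0, 0]]}}

```text
t: 14.2
tcp_pos: [0.4596, 0.1414, 0.1072]
ee_rot: [-0.027, 1.0, 0.0, -0.0]
wrist_force: [0.6, 0.1, 0.1]
gripper_width: 0.001
grasp_force: 0.2
```

Request:
{"method": "step_arm", "body": {"deltas": [[0, 0, -0.06, 0, 0], [0, 0, -0.06, 0, 0], [0, 0, 0, 0, 0]]}}

```text
t: 14.5
tcp_pos: [0.4601, 0.1416, 0.1057]
ee_rot: [-0.027, 1.0, 0.0, 0.0]
wrist_force: [-1.8, -1.3, 10.5]
gripper_width: 0.003
grasp_force: 4.6
```

Request:
{"method": "step_arm", "body": {"deltas": [[0, 0, 0.2, 0, 0], [0, 0, 0.5, 0, 0], [0, 0, 0.8, 0, 0], [0, 0, 0.8, 0, 0], [0, 0, 0.8, 0, 0], [0, 0.5, 0.5, 0, 0], [-0.5, 0.8, 0, 0, 0], [-0.5, 0.9, 0, 0, 0], [-0.5, 0.9, 0, 0, 0], [-0.5, 0.9, 0, 0, 0], [-0.5, 0.9, 0, 0, 0], [-0.5, 0.9, 0, 0, 0], [-0.5, 0.9, 0, 0, 0], [0, 0.5, 0, 0, 0], [0, 0, 0, 0, 0], [0, 0, 0, 0, 0]]}}

```text
t: 16.1
tcp_pos: [0.3732, 0.3202, 0.1943]
ee_rot: [-0.026, 1.0, -0.001, 0.0]
wrist_force: [-0.2, -0.3, 0.2]
gripper_width: 0.004
grasp_force: 0.0
```

Run:
```python
from h import *
p=np.load("pose.npy");co,si=np.cos(p[2]),np.sin(p[2]);M=np.array([[co,-si],[si,co]])
im=[]
for n in("side","top"):
    c=r.camera(n)
    P=cloud(c);Q=np.dstack([(P[...,:2]-p[:2])@M,P[...,2]])*1e3
    k=Q[(c["color"].max(2)<70)&(Q[...,2]>84)&(Q[...,2]<147)&(Q[...,0]>-55)&(Q[...,0]<-10)&(Q[...,1]>-60)&(Q[...,1]<-15)]
    print(n,len(k),k.mean(0).round(1) if len(k) else '',k.min(0).round() if len(k) else '',k.max(0).round() if len(k) else '')
    l=Q[(Q[...,0]>0)&(Q[...,0]<88)&(abs(Q[...,1])<58)&(abs(Q[...,1])>20)&(Q[...,2]<140)]
    print(" lid",np.median(l[l[:,0]<25][:,2]) if len(l) else '')
    for a in(1.25,1.45):
        print(" expect",a,np.array([-31,-40.5*np.sin(a),93.5+40.5*np.cos(a)]).round(1))
    q=(slice(155,240),slice(195,300)) if n=="side" else (slice(155,240),slice(190,295))
    im.append(cv2.resize(c["color"][q][...,::-1],None,fx=5,fy=5,interpolation=cv2.INTER_CUBIC)[:, :])
cv2.imwrite("pics/fin.png",cv2.resize(np.hstack(im),(800,324)))
print(r.observe()["tcp_pos"])
```

```text
side 19 [-34.4 -38.2 104.2] [-40. -46.  98.] [-28. -32. 109.]
 lid 80.61689400588867
 expect 1.25 [-31.  -38.4 106.3]
 expect 1.45 [-31.  -40.2  98.4]
top 25 [-29.5 -38.6 105.7] [-35. -47.  99.] [-23. -32. 110.]
 lid 81.90067497039699
 expect 1.25 [-31.  -38.4 106.3]
 expect 1.45 [-31.  -40.2  98.4]
[0.37335884 0.31963481 0.19431784]
```

View pics/fin.png

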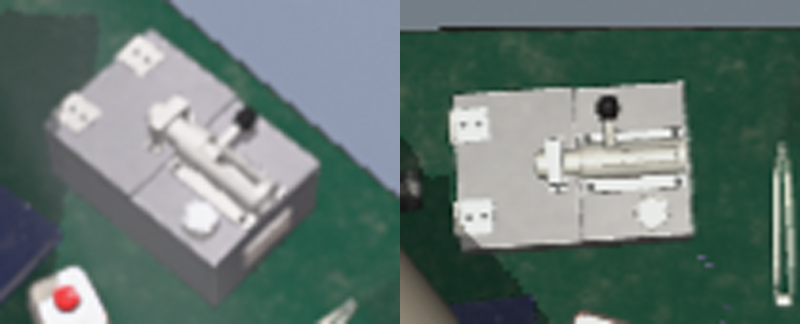

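The final view shows the lid shut, the rod through the keeper (top view px 545,160), and the knob lying over on the -y side (607,105). Its top surface is at about 105–109 mm, which matches fully turned. The cap is still in place. Handing in.

```bash
python3 -c "
from plant import r
print(r.hand_in())"
```

```text
the job is handed in; nothing more can be done
None
```

I handed the job in: the lid is shut, the bolt is fully home through the keeper, and the knob is pushed right down into the side leg. The final camera views agree and show no bystanders disturbed, but the hand-in gave no verdict.

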